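# Press the parking sensor home

## Robot

A 6-joint arm with a two-finger parallel gripper is mounted at the origin on the work surface. World frame = base frame: x ahead of the robot, y to its left, z up, the work surface at z = 0. Lengths are in m, angles in rad, forces in N, time in s.
With the tool pointing down it reaches from about 0.425 to 0.95 m from the base axis. Payload 3.5 kg.
Tool frame: the origin (TCP) lies at the very end of the fingers, on their centre line; the grasp point (between the pads) lies 19 mm behind it; y points along the fingers, z is the direction in which the jaws open and shut, and the axes are right-handed (so a half turn about y gives the same grasp; the last joint's range is limited). The gripper opens to 85 mm and grips with 20 to 120 N. Pads are 22 mm wide; open, the fingers measure 114 mm over their backs; the gripper's body (76 mm by 85 mm) begins 54 mm behind the grasp point. The pads swing forward as they close: fully open they stand 13 mm farther back than shut.
Start: joints at [1.048, 0.286, 1.577, -0, 1.279, -0.15], TCP at [0.246, 0.629, 0.231] pointing down, gripper open.
Joint ranges: [-2.77, 2.77], [-0.9, 2.22], [0.21, 2.48], [-1.53, 4.67], [0.24, 2.81], [-2.84, 2.84]. Speed limits (rad/s): [2.79, 2.79, 3.14, 3.14, 3.14, 3.14].

## Interface

Orientations are given as a unit quaternion [x, y, z, w].
In Python, from plant import ctrl gives the robot as it stands. The module is installed in compiled form; this text tells all that it offers.
- The arm moves only by the tool jog_arm, never from a script. Its argument "deltas" is a list of rows, each a list of 3 entries, a list of its own where there are three numbers: the turn, a rotation vector about the tool's x, y, z in rad, then the shift along the tool's x, y, z in m, then the opening, from 0 (shut) to 1 (fully open). In form: [[[wx, wy, wz], [dx, dy, dz], gripper], ...]. A call has 1 to 10 rows; each row is the pose to reach, as a shift and turn from the pose measured when the call began, along the tool's axes at that moment; what a row does not reach only later rows make up. A row lasts 1/12 s, in which the tool goes at most 41.7 mm and 7.16 degrees, less where a joint would pass 70% of its speed; a pose out of reach is approached as far as the arm can. A call with a gripper value outside its range is refused whole. The fingers move at their own pace and stop on an object; "force" is the grip in N (left out, the last holds). Time passes only in rows, so rows that repeat a pose let the fingers close. It gives the time, the measured TCP pose, the force and the opening at its end, in the units of the state.
- ctrl.get_state(): the state, without advancing time (a new reading comes with each control period).
- ctrl.read_camera(name): name is "side" or "top" or "wrist"; returns a dict with "pixels" (400x640x3 uint8, blue, green, red), "range_z" (400x640 float32, m along the optical axis (not along the pixel's ray), 0 where there is no reading), "fx", "fy", "cx", "cy" (pixels), "T" (4x4, takes a point from camera to world coordinates); the wrist camera has in their place "mount" (4x4, takes a point from camera to tool coordinates, whose origin is the TCP and whose axes are the tool frame's). Camera axes: x right, y up, looking along -z (the intrinsics and any distortion apply to the point x, -y, -z); pixel columns grow to the right and rows downward; lengths in m; the calibration is good to about 2 mm. A picture is of the moment at which its call begins: read the wrist's pose just before it.
- ctrl.sign_off(): hands the job in, once; it reports no verdict.
The state is a dict: "time": time; "qpos": joint angles; "dq": joint speeds; "joint_efforts": joint torques, N m; "eef_pos": TCP position; "tcp_rot": TCP orientation; "contact_force": force on the tool from outside, world axes, zero at the start; "wrist_torque": the same for the moment, N m; "opening": opening from 0.0 (shut) to 1.0 (fully open).
Only numpy, scipy, OpenCV 4.12 (cv2) and the standard library are available. Lean on these libraries where they do the work, as an engineer would, in place of code of your own. Each camera call takes 0.05 s, during which the arm holds its last target.

## Task

Two of the four round parking sensors in the green bumper trim still stand up out of their seats. With the fingertips, gently press the broad one of these two down until it is fully home, then draw the hand clear. Leave the slim one standing as it is, do not touch the two sensors that are already home, and leave the magnets, tools and bottles where they are.

Things in the scene. Friction and masses are not known exactly. Their poses are not given: they have to be found in the camera images.
- trim: Green painted bumper trim lying face up on two black foam cradles, fixed to the table. Its flat top skin is 110 mm (its x) by 520 mm (its y), 70 mm above the table, with lower sloping skirts along both long edges (178 mm over all in x). Origin: on the table surface under the trim's centre; z up. Four sensors stand in a row along its y, 115 mm apart, up to 12 mm off its long centre line; which sensor is in which place varies.
- broad_up_top (a point): Disc 5 mm thick, grey with a dark centre, bare-metal stem below, moving up and down. 34 mm across. The broad sensor that stands up, to be pressed home: at the start its top face is 15 to 18.5 mm above the skin. Its collar sits in a springy rubber sleeve (3 N per mm, up to 8 mm, comes back): the whole sensor sinks 1 mm while it slides, then gives softly once home. This point is the centre of the disc's top face.
- broad_up (a joint): How far the broad standing sensor is pressed, m: 0.012 is fully home against its collar, top face 6.5 mm above the skin; 0 is 12 mm above home; negative is pulled farther out. Starts at 0 to 0.0035. It slides against about 3 N of friction (plus 10 N per m/s), has no click and stays where it is left. 5 to 9 N seats it.
- slim_up_top (a point): Disc 5 mm thick, grey with a dark centre, bare-metal stem below, moving up and down. 20 mm across. The slim sensor that stands up just as high (15 to 18.5 mm above the skin) and must be left so; it slides as easily as the broad one. This point is the centre of the disc's top face.
- broad_in_top (a point): Disc 5 mm thick, grey with a dark centre, bare-metal stem below, moving up and down. 34 mm across. The broad sensor that is already home, top face 6.5 mm above the skin. Not to be touched. This point is the centre of the disc's top face.
- slim_in_top (a point): Disc 5 mm thick, grey with a dark centre, bare-metal stem below, moving up and down. 20 mm across. The slim sensor that is already home, top face 6.5 mm above the skin. Not to be touched. This point is the centre of the disc's top face.
- magnet_a: Steel film magnet standing loose on the trim's skin between two sensors, at least 40 mm from any sensor's centre (centre to centre): 28 mm across, 30 mm high with a waisted grip. Origin: centre of its underside.
- magnet_b: A second film magnet, the same, in another gap between sensors. Origin: centre of its underside.
- tape: Loose roll of paper tape lying flat on the table, 100 mm across, 25 mm high. Origin: centre of its underside.
- squeegee: Loose white plastic squeegee card lying on the table, 75 by 100 mm, 6 mm thick, with a 9 mm thick felt edge. Origin: underside, centre of the card.
- spray: Loose white bottle with a black cap standing on the table, 68 mm across, 190 mm high. Origin: centre of its underside.
- jar: Loose glass jar with a steel cap, 70 mm across, 75 mm high. Origin: centre of its underside.
- driver: Loose screwdriver with an orange handle lying on the table along its own x. Origin: its underside.

How it is judged:
By the outcome, as a careful person would: the job done as asked, in the order asked, and still so for the second after the job is handed in, with the robot touching nothing.
It also fails if it takes over 29 s, if anything falls off the work surface, if the arm or the gripper's body presses on something with over 40 N, if the wrist force passes 120 N, or if a joint passes its speed limit or range.

## Working session

There is one attempt and no reset: what is moved stays moved. The work goes in short steps, Python scripts to look and compute and a tool call to move; the robot and the scene stay as the last step left them, time stands still between calls to the robot, and variables do not carry over. Pictures are saved under pics/ and viewed, and the job is handed in when it is done.

Besides the shell and the picture viewer there is one more tool, called after "Request:" by a JSON object that holds its "name" and its "arguments", one argument or row to a line. jog_arm: Moves the arm, as the interface text tells. Its arguments: {"type":"object","properties":{"deltas":{"type":"array","items":{"type":"array"}},"force":{"type":"number"}},"required":["deltas"]}

```bash
mkdir -p pics; python3 - <<'E'
from plant import ctrl
import cv2,numpy as np,pickle
s=ctrl.get_state();print({k:np.round(v,4) for k,v in s.items()})
d={}
for n in("top","side","wrist"):
    c=ctrl.read_camera(n);d[n]=c;cv2.imwrite(f"pics/{n}0.png",c["pixels"])
    print(n,{k:(np.round(v,3).tolist()) for k,v in c.items() if k not in("pixels","range_z")}, c["range_z"].min(),c["range_z"].max())
d["s"]=s
pickle.dump(d,open("d0.pkl","wb"))
E
```

```text
{'time': np.float64(0.0), 'qpos': array([ 1.0480e+00,  2.8720e-01,  1.5782e+00,  1.0000e-04,  1.2786e+00,
       -1.5000e-01]), 'dq': array([ 0.0004,  0.0005,  0.0007, -0.0007,  0.0001, -0.0011]), 'joint_efforts': array([ 8.00000e-04, -4.05981e+01, -2.92625e+01, -1.00000e-04,
        5.70000e-03,  0.00000e+00]), 'eef_pos': array([0.2455, 0.6281, 0.2299]), 'tcp_rot': array([ 0.6957, -0.1314,  0.1308, -0.6941]), 'contact_force': array([1.1914, 0.4557, 0.855 ]), 'wrist_torque': array([-0.0161,  0.0038,  0.0154]), 'opening': np.float64(0.9998)}
top {'fx': 465.545, 'fy': 465.545, 'cx': 323.301, 'cy': 195.724, 'T': [[0.004, 0.994, -0.108, 0.318], [-1.0, 0.003, -0.004, -0.002], [-0.003, 0.108, 0.994, 1.467], [0.0, 0.0, 0.0, 1.0]]} 0.0 2.348123
side {'fx': 460.953, 'fy': 460.953, 'cx': 328.16, 'cy': 208.314, 'T': [[1.0, 0.009, -0.029, 0.435], [-0.029, 0.528, -0.849, -1.073], [0.007, 0.849, 0.528, 0.759], [0.0, 0.0, 0.0, 1.0]]} 0.0 3.684942
wrist {'fx': 320.895, 'fy': 320.895, 'cx': 321.063, 'cy': 199.317, 'mount': [[0.0, -0.955, -0.296, -0.077], [-0.0, 0.296, -0.955, -0.142], [1.0, 0.0, -0.0, 0.0], [0.0, 0.0, 0.0, 1.0]]} 0.0 1.3406332
```

View pics/top0.png

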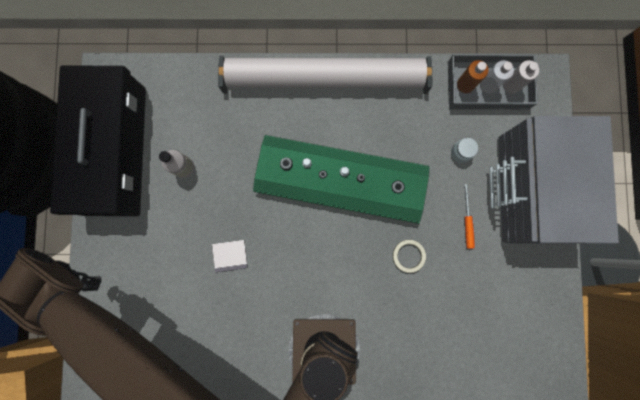

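View pics/side0.png

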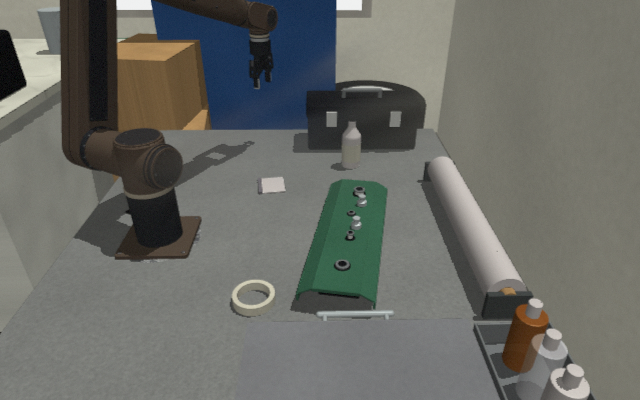

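View pics/wrist0.png

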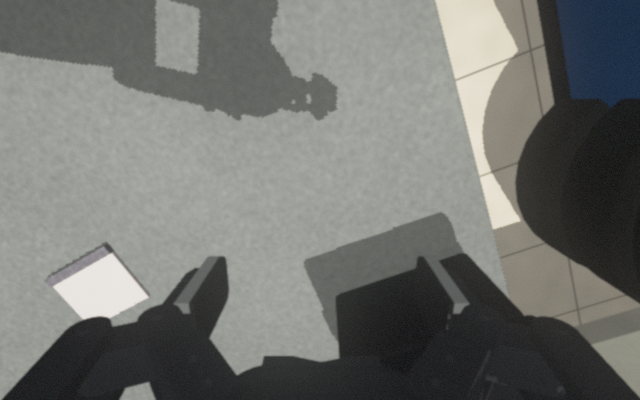

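The top view shows broad sensors at about (286,163) and (398,187), slim ones at (323,174) and (361,178), and white magnets at (307,163) and (345,171). I'll zoom in to see which broad one stands up.

```bash
cat > h.py <<'E'
import numpy as np
from scipy.spatial.transform import Rotation as R
def ray(c,u,v,T=None):
    T=c["T"] if T is None else T
    d=np.array([(u-c["cx"])/c["fx"],-(v-c["cy"])/c["fy"],-1.]);return T[:3,3],T[:3,:3]@d
def plane(c,u,v,z,T=None):
    o,d=ray(c,u,v,T);return o+d*(z-o[2])/d[2]
def proj(c,p,T=None):
    T=c["T"] if T is None else T
    q=T[:3,:3].T@(np.asarray(p)-T[:3,3]);return c["cx"]+c["fx"]*q[0]/-q[2],c["cy"]-c["fy"]*q[1]/-q[2]
def wT(c,s):
    M=np.eye(4);M[:3,:3]=R.from_quat(s["tcp_rot"]).as_matrix();M[:3,3]=s["eef_pos"];return M@c["mount"]
def tri(rays):
    A=np.zeros((3,3));b=np.zeros(3)
    for o,d in rays:
        d=d/np.linalg.norm(d);P=np.eye(3)-np.outer(d,d);A+=P;b+=P@o
    p=np.linalg.solve(A,b);return p,[np.linalg.norm(np.cross(p-o,d/np.linalg.norm(d))) for o,d in rays]
E
python3 - <<'E'
import pickle,cv2,numpy as np
from h import *
d=pickle.load(open("d0.pkl","rb"))
t=d["top"]["pixels"][130:230,245:440];cv2.imwrite("pics/t0z.png",cv2.resize(t,None,fx=4,fy=4,interpolation=cv2.INTER_CUBIC))
t=d["side"]["pixels"][170:310,290:400];cv2.imwrite("pics/s0z.png",cv2.resize(t,None,fx=4.2,fy=4.2,interpolation=cv2.INTER_CUBIC))
for p in [(286,163),(323,174),(361,178),(398,187),(307,163),(345,171)]: print(p,plane(d["top"],*p,.08))
for p in [(359,190),(351,213),(350,236),(342,265)]: print(p,plane(d["side"],*p,.08))
E
```

```text
(286, 163) [0.5673382  0.11589775 0.08      ]
(323, 174) [0.53412298 0.00402346 0.08      ]
(361, 178) [ 0.52233809 -0.1103207   0.08      ]
(398, 187) [ 0.49543142 -0.22118085  0.08      ]
(307, 163) [0.56754282 0.05246852 0.08      ]
(345, 171) [ 0.54348067 -0.06222882  0.08      ]
(359, 190) [0.56679427 0.12071192 0.08      ]
(351, 213) [ 0.53379653 -0.00662668  0.08      ]
(350, 236) [ 0.52346992 -0.11559394  0.08      ]
(342, 265) [ 0.49671951 -0.2318261   0.08      ]
```

View pics/t0z.png

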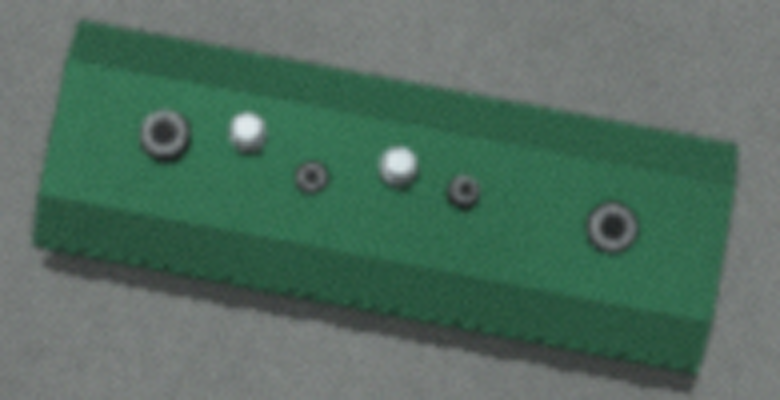

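View pics/s0z.png

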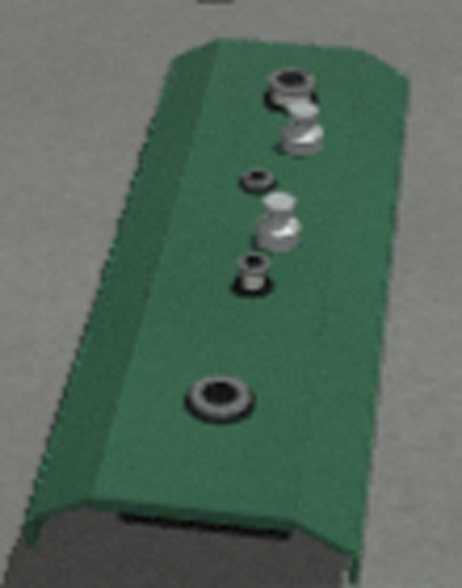

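```bash
cat >> h.py <<'E'
def delta(s,pos,zdir=None):
    M=R.from_quat(s["tcp_rot"]).as_matrix()
    sh=M.T@(np.asarray(pos)-s["eef_pos"])
    y=np.array([0,0,-1.]);z=M[:,2] if zdir is None else np.asarray(zdir,float);z=z-y*(z@y);z/=np.linalg.norm(z)
    N=np.c_[np.cross(y,z),y,z]
    return R.from_matrix(M.T@N).as_rotvec(),sh
E
python3 - <<'E'
import pickle
from h import *
np.set_printoptions(precision=4,suppress=True)
d=pickle.load(open("d0.pkl","rb"))
for a,b in [((286.25,163.1),(359.2,189.7)),((323,174.2),(351.3,213)),((361,177.4),(350.3,232.4)),((398,186.6),(342.3,264.8)),((307,162.5),(361.7,195.6)),((344.8,171),(356.2,218))]:
    print(tri([ray(d["top"],*a),ray(d["side"],*b)]))
s=d["s"];print(R.from_quat(s["tcp_rot"]).as_matrix())
for z in [(.98,-.2,0),(-.98,.2,0),(.2,.98,0),(-.2,-.98,0)]: print(z,delta(s,(.567,.117,.2),z))
E
```

```text
(array([0.5665, 0.1148, 0.0844]), [np.float64(0.00021894700022756053), np.float64(0.00021894700022758205)])
(array([0.5351, 0.0041, 0.0731]), [np.float64(0.0005175981116008702), np.float64(0.0005175981116008965)])
(array([ 0.5238, -0.1098,  0.087 ]), [np.float64(0.0006451178286090298), np.float64(0.0006451178286088782)])
(array([ 0.4978, -0.2223,  0.0729]), [np.float64(0.00027606916948531444), np.float64(0.00027606916948544623)])
(array([0.5665, 0.0517, 0.1008]), [np.float64(0.0011504128718799063), np.float64(0.0011504128718800063)])
(array([ 0.5417, -0.0608,  0.0986]), [np.float64(0.0012618636833493057), np.float64(0.0012618636833493094)])
[[ 0.9313 -0.0013  0.3643]
 [-0.3643 -0.0021  0.9313]
 [-0.0004 -1.     -0.0024]]
(0.98, -0.2, 0) (array([0.0023, 1.3993, 0.0013]), array([ 0.4856,  0.0306, -0.3588]))
(-0.98, 0.2, 0) (array([ 0.0014, -1.7423, -0.0024]), array([ 0.4856,  0.0306, -0.3588]))
(0.2, 0.98, 0) (array([ 0.0023, -0.1715, -0.0006]), array([ 0.4856,  0.0306, -0.3588]))
(-0.2, -0.98, 0) (array([0.0009, 2.9701, 0.0035]), array([ 0.4856,  0.0306, -0.3588]))
```

The +y broad sensor (0.566, 0.115) is the one standing: its top triangulates to 84 mm, against 73 mm for the other broad one. The gaps of about 115 mm and the magnet tops at 100 mm agree with the text. I'll go above it with the fingers shut and the jaw axis across the trim, so they stay clear of the magnet.

Request:
{"name": "jog_arm", "arguments": {
  "deltas": [
    [[0,0.12,0],[0.03,0,-0.022],0],
    [[0,0.24,0],[0.06,0,-0.045],0],
    [[0,0.36,0],[0.09,0,-0.067],0],
    [[0,0.48,0],[0.12,0,-0.09],0],
    [[0,0.6,0],[0.15,0,-0.112],0],
    [[0,0.72,0],[0.18,0,-0.135],0],
    [[0,0.84,0],[0.21,0,-0.157],0],
    [[0,0.96,0],[0.24,0,-0.18],0],
    [[0,1.08,0],[0.27,0,-0.2],0],
    [[0,1.2,0],[0.3,0,-0.222],0]
  ],
  "force": 20
}}

```text
time: 0.98
eef_pos: [0.4446, 0.3106, 0.2304]
tcp_rot: [0.499, -0.502, 0.502, -0.497]
contact_force: [0.7, 0.0, 0.4]
opening: -0.001
```

```bash
python3 - <<'E'
from plant import ctrl
from h import *
np.set_printoptions(precision=4,suppress=True)
s=ctrl.get_state();print(s["time"],s["qpos"],s["eef_pos"],s["opening"],delta(s,(.5665,.115,.2),(.98,-.2,0)))
E
```

```text
0.9833 [ 0.4231 -0.0049  1.9031 -0.001   1.2449  0.4312] [0.4446 0.3106 0.2304] -0.000996554782440407 (array([0.0009, 0.1935, 0.0017]), array([0.1946, 0.0305, 0.1235]))
```

Request:
{"name": "jog_arm", "arguments": {
  "deltas": [
    [[0,0.06,0],[0.032,0,0.02],0],
    [[0,0.12,0],[0.064,0,0.04],0],
    [[0,0.194,0],[0.096,0,0.061],0],
    [[0,0.194,0],[0.128,0.005,0.081],0],
    [[0,0.194,0],[0.16,0.02,0.102],0],
    [[0,0.194,0],[0.195,0.035,0.1235],0],
    [[0,0.194,0],[0.195,0.045,0.1235],0],
    [[0,0.194,0],[0.195,0.045,0.1235],0]
  ]
}}

```text
time: 1.65
eef_pos: [0.5654, 0.1126, 0.1821]
tcp_rot: [-0.448, 0.55, -0.547, 0.444]
contact_force: [-1.5, -0.2, 0.4]
opening: 0.002
```

```bash
python3 - <<'E'
from plant import ctrl
import cv2,pickle
from h import *
np.set_printoptions(precision=4,suppress=True)
s=ctrl.get_state();c=ctrl.read_camera("wrist")
print(s["time"],s["qpos"],s["eef_pos"],s["contact_force"])
pickle.dump((s,c),open("d1.pkl","wb"));cv2.imwrite("pics/w1.png",c["pixels"])
T=wT(c,s);print([proj(c,p,T) for p in [(.5665,.1148,.0855),s["eef_pos"]]])
E
```

```text
1.65 [ 0.0212  0.1208  1.8631 -0.0015  1.165   0.2275] [0.5654 0.1126 0.1821] [-1.452  -0.1817  0.4249]
[(np.float64(324.09500320859667), np.float64(198.6836817587082)), (np.float64(323.0934612375708), np.float64(261.6354835958546))]
```

View pics/w1.png

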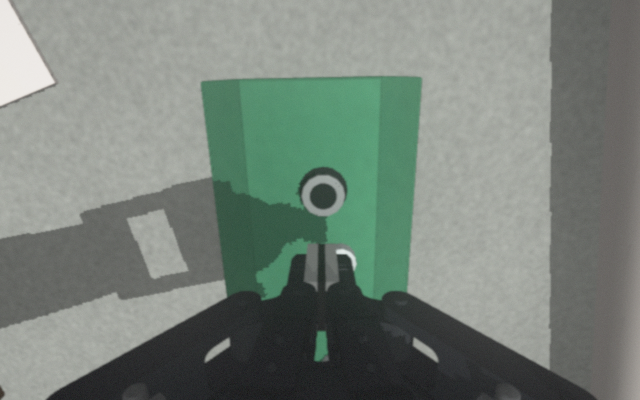

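The ring is at (323,195), against (324,199) predicted, so about 2 mm off. I'll refine it with a hough/contour fit.

```bash
cat > ring.py <<'E'
import cv2
from h import *
def ring(c,T,g):
    u,v=[int(round(x)) for x in proj(c,g,T)];r=40
    hsv=cv2.cvtColor(c["pixels"],cv2.COLOR_BGR2HSV)
    m=((hsv[...,1]<70)&(hsv[...,2]>75)).astype(np.uint8)*255
    w=np.zeros_like(m);cv2.circle(w,(u,v),r,255,-1);m&=w
    n,l,st,ce=cv2.connectedComponentsWithStats(m)
    out=[]
    for i in range(1,n):
        if st[i,4]>100:
            k,_=cv2.findContours((l==i).astype(np.uint8),cv2.RETR_EXTERNAL,cv2.CHAIN_APPROX_NONE)
            out.append((st[i,4],cv2.fitEllipse(max(k,key=len))))
    return out
E
python3 - <<'E'
import pickle
from ring import *
np.set_printoptions(precision=4,suppress=True)
s,c=pickle.load(open("d1.pkl","rb"));d=pickle.load(open("d0.pkl","rb"));T=wT(c,s)
for a,e in ring(c,T,(.5665,.1148,.0855)):
    print(a,e,plane(c,*e[0],.0855,T),"diam",max(e[1])/c["fx"]*np.abs((T[:3,:3].T@(np.array([.5665,.115,.0855])-T[:3,3]))[2]))
    print(tri([ray(d["top"],286.25,163.1),ray(d["side"],359.2,189.7),ray(c,*e[0],T)]))
    p=plane(c,*e[0],.0855,T);print(delta(s,(p[0],p[1],.14),(.98,-.2,0)))
    print("range",c["range_z"][int(e[0][1])-16:int(e[0][1])+17:4,int(e[0][0])], c["range_z"][int(e[0][1]),int(e[0][0])-60:int(e[0][0])+61:6])
E
```

```text
1067 ((322.81268310546875, 194.7833251953125), (42.20311737060547, 44.20535659790039), 72.56845092773438) [0.5662 0.1181 0.0855] diam 0.034322547033211595
(array([0.5665, 0.1162, 0.0831]), [np.float64(0.0013063024250724576), np.float64(0.0006030112498074036), np.float64(0.0012460255955714086)])
(array([ 0.0069, -0.0044,  0.003 ]), array([-0.0057,  0.042 , -0.0001]))
range [0.2438 0.2444 0.2451 0.2456 0.246  0.2485 0.2493 0.2499 0.2512] [0.2654 0.2654 0.2657 0.2639 0.2646 0.2633 0.2636 0.2476 0.2476 0.2478
 0.246  0.2477 0.2477 0.2459 0.2634 0.2646 0.2656 0.2644 0.2646 0.265
 0.267 ]
```

Request:
{"name": "jog_arm", "arguments": {
  "deltas": [
    [[0.007,-0.004,0.003],[-0.002,0.02,0],0],
    [[0.007,-0.004,0.003],[-0.0045,0.042,0],0],
    [[0.007,-0.004,0.003],[-0.0045,0.065,0],0],
    [[0.007,-0.004,0.003],[-0.0045,0.082,0],0],
    [[0.007,-0.004,0.003],[-0.0045,0.082,0],0],
    [[0.007,-0.004,0.003],[-0.0045,0.082,0],0]
  ]
}}

```text
time: 2.2
eef_pos: [0.5648, 0.1199, 0.1015]
tcp_rot: [-0.448, 0.547, -0.547, 0.448]
contact_force: [0.1, 0.1, -0.3]
opening: -0.003
```

```bash
python3 - <<'E'
from plant import ctrl
import pickle
from ring import *
np.set_printoptions(precision=4,suppress=True)
s0,c0=pickle.load(open("d1.pkl","rb"))
s=ctrl.get_state();c=ctrl.read_camera("wrist");sd=ctrl.read_camera("side")
T=wT(c,s);pickle.dump((s,c),open("d2.pkl","wb"));cv2.imwrite("pics/w2.png",c["pixels"])
cv2.imwrite("pics/s2.png",cv2.resize(sd["pixels"][110:250,290:430],None,fx=4,fy=4,interpolation=cv2.INTER_CUBIC))
print(s["time"],s["eef_pos"],s["contact_force"],R.from_quat(s["tcp_rot"]).as_matrix())
for a,e in ring(c,T,(.5665,.117,.0855)):
    print(a,e,plane(c,*e[0],.0855,T),tri([ray(c,*e[0],T),ray(c0,322.8,194.8,wT(c0,s0))]))
E
```

```text
2.2 [0.5648 0.1199 0.1015] [ 0.1441  0.0768 -0.3231] [[-0.1963  0.0004  0.9805]
 [-0.9805  0.0006 -0.1963]
 [-0.0007 -1.      0.0002]]
1750 ((326.66900634765625, 252.95880126953125), (56.31736373901367, 66.20539855957031), 2.235347270965576) [0.5662 0.1162 0.0855] (array([0.5668, 0.1207, 0.0946]), [np.float64(9.079903941806878e-05), np.float64(9.079903941820444e-05)])
563 ((330.81597900390625, 266.6697998046875), (13.8582124710083, 56.19207000732422), 178.49742126464844) [0.5668 0.1076 0.0855] (array([0.5693, 0.1298, 0.1257]), [np.float64(0.0006020900249042244), np.float64(0.000602090024904319)])
```

View pics/w2.png

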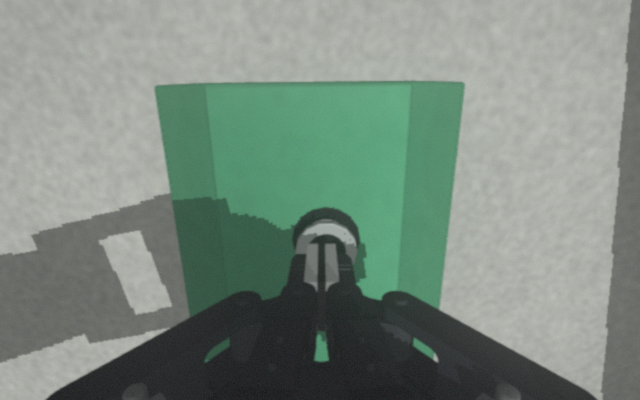

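View pics/s2.png

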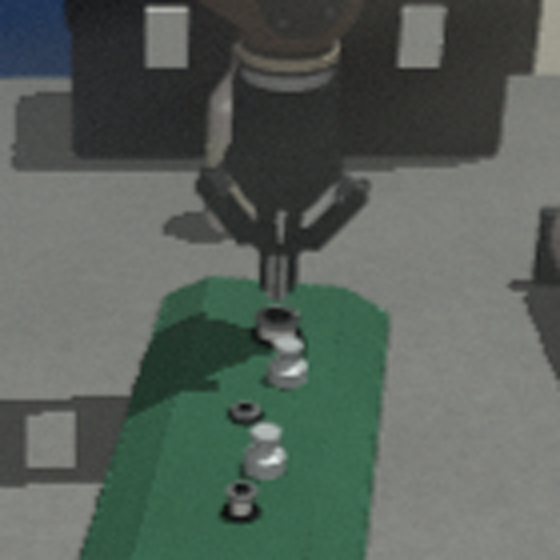

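The fingers are about 12–16 mm above the disc. The ring is centred near (327,24x) and the finger axis near 324. I'll centre by 2–3 mm, then go down slowly while watching the force.

Request:
{"name": "jog_arm", "arguments": {
  "deltas": [
    [[0,0,0],[0.0026,0,0.002],0],
    [[0,0,0],[0.0026,0.006,0.002],0],
    [[0,0,0],[0.0026,0.011,0.002],0],
    [[0,0,0],[0.0026,0.013,0.002],0],
    [[0,0,0],[0.0026,0.014,0.002],0],
    [[0,0,0],[0.0026,0.015,0.002],0],
    [[0,0,0],[0.0026,0.015,0.002],0]
  ]
}}

```text
time: 2.88
eef_pos: [0.568, 0.1164, 0.0881]
tcp_rot: [0.447, -0.546, 0.548, -0.449]
contact_force: [0.2, 1.4, 0.6]
opening: 0.001
```

Request:
{"name": "jog_arm", "arguments": {
  "deltas": [
    [[0,0,0],[0,0.001,-0.001],0],
    [[0,0,0],[0,0.002,-0.001],0],
    [[0,0,0],[0,0.003,-0.001],0],
    [[0,0,0],[0,0.004,-0.001],0],
    [[0,0,0],[0,0.005,-0.001],0],
    [[0,0,0],[0,0.006,-0.001],0],
    [[0,0,0],[0,0.006,-0.001],0]
  ]
}}

```text
time: 3.47
eef_pos: [0.5672, 0.1165, 0.0821]
tcp_rot: [0.447, -0.546, 0.548, -0.449]
contact_force: [-1.1, 0.3, 2.9]
opening: -0.0
```

Contact: about 3 N, so it is sliding.

Request:
{"name": "jog_arm", "arguments": {
  "deltas": [
    [[0,0,0],[0,0.001,0],0],
    [[0,0,0],[0,0.002,0],0],
    [[0,0,0],[0,0.003,0],0],
    [[0,0,0],[0,0.004,0],0],
    [[0,0,0],[0,0.005,0],0],
    [[0,0,0],[0,0.005,0],0]
  ]
}}

```text
time: 3.97
eef_pos: [0.5672, 0.1165, 0.0768]
tcp_rot: [0.447, -0.546, 0.548, -0.449]
contact_force: [-0.4, -0.4, 2.7]
opening: 0.003
```

```bash
python3 - <<'E'
from plant import ctrl
s=ctrl.get_state();print(s["time"],s["eef_pos"],s["contact_force"],s["wrist_torque"])
E
```

```text
3.9667 [0.56720153 0.11651963 0.07684126] [-0.42304317 -0.41396445  2.69801731] [-0.01019571  0.09725994  0.02445868]
```

Request:
{"name": "jog_arm", "arguments": {
  "deltas": [
    [[0,0,0],[0,0.0005,0],0],
    [[0,0,0],[0,0.001,0],0],
    [[0,0,0],[0,0.0015,0],0],
    [[0,0,0],[0,0.002,0],0],
    [[0,0,0],[0,0.002,0],0]
  ]
}}

```text
time: 4.38
eef_pos: [0.5673, 0.1165, 0.0751]
tcp_rot: [0.447, -0.546, 0.548, -0.449]
contact_force: [-2.3, -0.6, 4.5]
opening: 0.005
```

Request:
{"name": "jog_arm", "arguments": {
  "deltas": [
    [[0,0,0],[0,0.0005,0],0],
    [[0,0,0],[0,0.001,0],0],
    [[0,0,0],[0,0.001,0],0],
    [[0,0,0],[0,0.001,0],0]
  ]
}}

```text
time: 4.72
eef_pos: [0.5673, 0.1165, 0.0745]
tcp_rot: [0.447, -0.546, 0.548, -0.449]
contact_force: [-2.9, -0.6, 5.8]
opening: 0.001
```

Request:
{"name": "jog_arm", "arguments": {
  "deltas": [
    [[0,0,0],[0,0.0005,0],0],
    [[0,0,0],[0,0.0005,0],0],
    [[0,0,0],[0,0.0005,0],0]
  ]
}}

```text
time: 4.97
eef_pos: [0.5672, 0.1165, 0.0745]
tcp_rot: [0.447, -0.546, 0.548, -0.449]
contact_force: [-2.2, -0.6, 4.7]
opening: -0.001
```

Request:
{"name": "jog_arm", "arguments": {
  "deltas": [
    [[0,0,0],[0,0.0005,0],0],
    [[0,0,0],[0,0.001,0],0],
    [[0,0,0],[0,0.0015,0],0],
    [[0,0,0],[0,0.0015,0],0],
    [[0,0,0],[0,0.0015,0],0]
  ]
}}

```text
time: 5.38
eef_pos: [0.5673, 0.1166, 0.0739]
tcp_rot: [0.447, -0.546, 0.548, -0.449]
contact_force: [-2.4, -1.1, 8.2]
opening: 0.001
```

At 8.2 N and z = 73.9 mm, this matches home (76.5 mm) minus the sleeve's give (8.2/3 ≈ 2.7 mm). Lifting straight up.

Request:
{"name": "jog_arm", "arguments": {
  "deltas": [
    [[0,0,0],[0,-0.002,0],0],
    [[0,0,0],[0,-0.005,0],0],
    [[0,0,0],[0,-0.015,0],0],
    [[0,0,0],[0,-0.035,0],0],
    [[0,0,0],[0,-0.06,0],0],
    [[0,0,0],[0,-0.085,0],0],
    [[0,0,0],[0,-0.11,0],0],
    [[0,0,0],[0,-0.11,0],0],
    [[0,0,0],[0,-0.11,0],0]
  ]
}}

```text
time: 6.13
eef_pos: [0.5681, 0.1166, 0.1861]
tcp_rot: [0.446, -0.545, 0.549, -0.45]
contact_force: [-0.1, -0.3, -0.1]
opening: -0.004
```

```bash
python3 - <<'E'
from plant import ctrl
import pickle
from ring import *
np.set_printoptions(precision=4,suppress=True)
s=ctrl.get_state();c=ctrl.read_camera("wrist");sd=ctrl.read_camera("side")
T=wT(c,s);pickle.dump((s,c,sd),open("d3.pkl","wb"))
cv2.imwrite("pics/w3.png",c["pixels"])
cv2.imwrite("pics/s3.png",cv2.resize(sd["pixels"][170:310,290:400],None,fx=4.2,fy=4.2,interpolation=cv2.INTER_CUBIC))
print(s["time"],s["eef_pos"],s["contact_force"])
s0,c0=pickle.load(open("d1.pkl","rb"))
for S,C,h in((s0,c0,.086),(s,c,.0765)):
    t=wT(C,S)
    for a,e in ring(C,t,(.5665,.117,h)):
        u,v=np.array(e[0]);W=np.empty((400,640,3));yy,xx=np.mgrid[:400,:640]
        rz=C["range_z"];P=np.stack([(xx-C["cx"])/C["fx"]*rz,-(yy-C["cy"])/C["fy"]*rz,-rz],-1)@t[:3,:3].T+t[:3,3]
        r=np.hypot(xx-u,yy-v);R0=max(e[1])/2;ok=(rz>0)
        disc=ok&(r<R0*.85)&(r>R0*.6);sk=ok&(r>R0*1.5)&(r<R0*2)&(yy<v)
        print(a,e,"disc z",np.median(P[disc][:,2]),"skin z",np.median(P[sk][:,2]))
E
```

```text
6.1333 [0.5681 0.1166 0.1861] [-0.0821 -0.2616 -0.0781]
1067 ((322.81268310546875, 194.7833251953125), (42.20311737060547, 44.20535659790039), 72.56845092773438) disc z 0.08635243618524568 skin z 0.06906590561469317
990 ((319.00067138671875, 195.67840576171875), (40.14329147338867, 42.125518798828125), 93.33544158935547) disc z 0.07555892750080268 skin z 0.06911114332341947
```

View pics/s3.png

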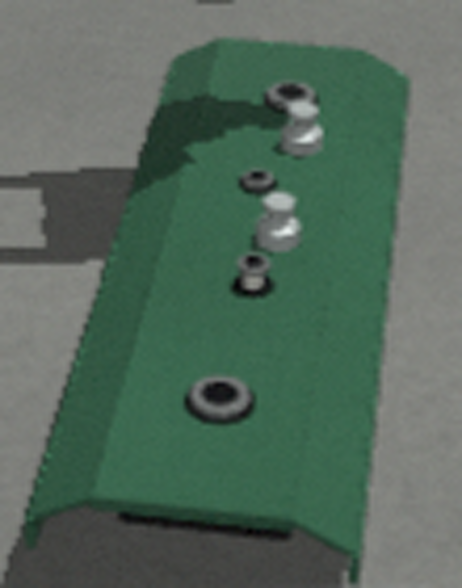

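View pics/w3.png

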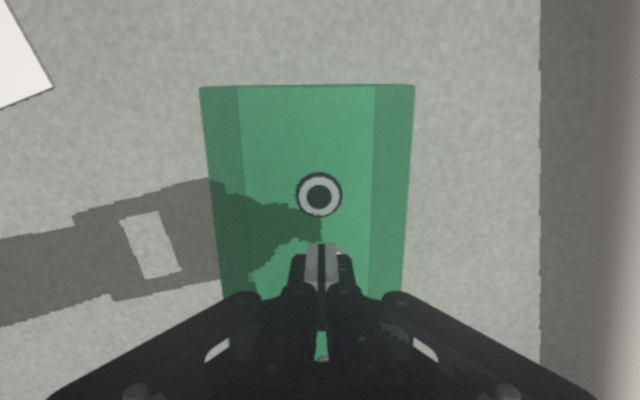

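The disc is now 6.45 mm above the skin (17.3 mm before), so it is home. The magnets, the slim standing sensor and the other sensors look unchanged at the same pixels, and the hand is clear.

```bash
python3 -c "
from plant import ctrl
print(ctrl.sign_off())"
```

```text
the job is handed in; nothing more can be done
None
```

I pressed the standing broad sensor, the one at the trim's +y end near (0.566, 0.117), down to its seat with the shut fingertips. I then lifted the hand straight up, about 110 mm clear, and handed the job in at about 6.2 s.

**The press:** the sensor slid at about 3 N. The force then rose to 8.2 N with the fingertips at z = 73.9 mm, which fits the home height of 76.5 mm less the sleeve's give.

**Last checks:**
- **Height:** the wrist camera's depth reading put the disc 6.45 mm above the skin, against 17.3 mm before. Home is 6.5 mm.
- **Other items:** in the side view, the standing slim sensor, the two sensors already home and both magnets looked unchanged. I did not check the tape, bottles and tools again, but the arm passed well clear of them.
- **Force:** the wrist force was back to about zero after the lift.

**Disagreements:**
- The top, side and wrist cameras differed by 1–3 mm on the sensor's centre, mostly in y. This was harmless on a 34 mm disc.
- One ellipse fit, with the fingers partly hiding the disc, gave a height of 95 mm. I set it aside because the measured contact height contradicted it.

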